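# Hang the bar opener back on its rail

### The arm

A 7-joint arm with a two-finger parallel gripper is mounted at the origin on the work surface. World frame = base frame: x ahead of the robot, y to its left, z up, the work surface at z = 0. Lengths are in m, angles in rad, forces in N, time in s.
With the tool pointing down it reaches from about 0.425 to 0.95 m from the base axis. Payload 4.7 kg.
Tool frame: the origin (TCP) lies on the centre line of the jaws, within the pads' length; the fingertips stand robot.nose_length ahead of it and the grasp point (between the pads) lies 8 mm behind it (robot.nose_length is the distance from the TCP to the fingertips, in m); z points along the fingers, y is the line along which they close (so a half turn about z gives the same grasp; the last joint's range is limited). The gripper opens to 85 mm and grips with 20 to 120 N. Pads are 22 mm wide; open, the fingers measure 114 mm over their backs; the gripper's body (76 mm by 85 mm) begins 54 mm behind the grasp point. The pads swing forward as they close: fully open they stand 13 mm farther back than shut.
Start: joints at [1.107, 0.469, -0.049, 1.532, 0.024, 1.141, -0.082], TCP at [0.284, -0.612, 0.242] pointing down, gripper open.
Joint ranges: [-2.59, 2.59], [-0.33, 1.99], [-1.39, 1.29], [0.1, 2.45], [-1.04, 4.18], [0.21, 1.99], [-2.66, 2.66]. Speed limits (rad/s): [2.57, 2.57, 3.14, 3.14, 3.14, 3.14, 3.14].

### API

Orientations are given as [roll, pitch, yaw] about the fixed x, y, z axes, in that order (R = Rz(yaw) Ry(pitch) Rx(roll)).
In Python, from plant import robot gives the robot as it stands. Calls block until the motion is done:
- robot.goto(position, orientation): joint-space move of the TCP to a pose.
- robot.move_straight(position, vel=0.15, attitude=None, contact_N=None): straight line of the TCP; attitude=None keeps the orientation; vel is the mean speed in m/s. With contact_N (N) it stops when the force on the tool has changed by that much, and returns True; else False.
- robot.move_joints(angles): joint-space move.
- robot.grip(opening, strength=None): opening from 0.0 (shut) to 1.0 (fully open); strength is the grip in N (None keeps the last); returns when the fingers have stopped.
- robot.sleep(seconds).
- robot.inverse_kinematics(position, orientation): joint angles nearest the present ones, or None.
- robot.sense(): the state.
- robot.grab_frame(name): name is "scene" or "top"; returns a dict with "image" (384x512x3 uint8, red, green, blue), "range_z" (384x512 float32, m along the optical axis (not along the pixel's ray), 0 where there is no reading), "fx", "fy", "cx", "cy" (pixels), "R" (3x3) and "t" (3): a world point X has camera coordinates R X + t. Camera axes: x right, y down, z forward; pixel columns grow to the right and rows downward; lengths in m; the calibration is good to about 2 mm. A picture is of the moment at which its call begins.
A pose or a line that the arm cannot do raises robot.IKError and nothing moves.
- robot.close_job(): hands the job in; it is judged then, once.
The state is a dict: "t": time; "joint_pos": joint angles; "joint_velocities": joint speeds; "effort": joint torques, N m; "tcp_pos": TCP position; "tcp_rot": TCP orientation; "wrist_force": force on the tool from outside, world axes, zero at the start; "torque": the same for the moment, N m; "opening": opening from 0.0 (shut) to 1.0 (fully open); "gripper_force": force on a finger pad.
Only numpy, scipy, OpenCV 4.12 (cv2) and the standard library are available. Lean on these libraries where they do the work, as an engineer would, in place of code of your own. Each camera call takes 0.05 s, during which the arm holds its last target. There are 200 camera calls.

### The job

Hang the bottle opener on the prong of the little rail rack by the small round hole in its end (not by its large square mouth), pushed fully down the prong to the collar, so that it hangs there freely with its mouth end lowest. Leave the bottle, the mug and the jar standing where they are.

Things in the scene. Friction and masses are not known exactly. Their poses are not given: they have to be found in the camera images.
- opener: Loose flat steel bar opener, 172 mm long, about 130 g, lying flat. Origin: centre of its black rubber grip (72 x 26 x 14 mm in x, y, z), 7 mm above the counter. x points to the end with the small round hole, z through its thickness, up at the start. Steel plates 4 mm thick at mid-thickness stick out both ways: hole end 36 mm wide, square, to x = 86; mouth end 40 mm wide, to x = -86.
- opener_eye (a point): Centre of the small round hole, 15 mm across, 68 mm from the opener's origin along its +x, in the middle of the 4 mm plate. Axes as the opener's.
- opener_mouth (a point): Centre of the large opening (26 mm x 22 mm) in the mouth end, 65 mm from the opener's origin along its -x.
- rack: Fixed rack on the counter: wooden base 110 x 300 x 16 mm (x, y, z), dark steel posts 16 mm thick at y = -135 and 135 mm up to z = 231 mm, between them a flat rail 8 mm thick, 30 mm high, centred at x = 0, z = 195 mm. Origin: centre of the base's underside; z up, y along the rail, -x the front, towards the robot.
- rack_prong (a point): Where the prong's axis would start if its clip were at the rail's middle: x = -12, y = 0, z = 195 mm in the rack's frame, axes as the rack's. The steel clip (26 mm wide, 36 mm high, front face 13 mm before the rail's middle plane) cannot move now, but was set by hand anywhere up to 14 mm either way along y. That is not measured: look or feel for it.
- rack_home (a point): Hole centre's place when the opener lies flat on the collar, for a clip at the rail's middle: 22 mm up the prong's axis. The prong: round steel rod 12 mm in diameter, rising to the front at 50 degrees, direction (-0.643, 0, 0.766) in the rack's frame, flat tip with a slightly rounded rim 70 mm up the axis; collar 21 mm in diameter from 14 to 20 mm, 50 mm of free rod beyond it.
- bottle: Bystander: green glass bottle, 62 mm in diameter, 200 mm tall, standing. Origin: centre of its underside.
- mug: Bystander: white mug, 82 mm in diameter, 85 mm tall, standing, handle towards its +y. Origin: centre of its underside.
- jar: Bystander: glass jar with a lid, 72 mm in diameter, 90 mm tall, standing. Origin: centre of its underside.
Not all that is in view belongs to the job. Of the things shaped like the opener, the steel one is meant.

How it is judged:
At the end, for the whole second after the job is handed in: In the rack's frame the hole's centre is at x -42 to -13, z 196 to 228 mm, within 20 mm of the middle in y; mouth 70 mm below the home point, over 30 mm off the counter; opener at rest (0.03 m/s, 0.3 rad/s); bottle, mug, jar upright (0.15 rad), moved under 40 mm (x of opener_eye in the frame of rack between -0.042 and -0.013 m and y of opener_eye in the frame of rack between -0.02 and 0.02 m and z of opener_eye in the frame of rack between 0.196 and 0.228 m and z of opener_mouth in the frame of rack_home below -0.07 m and height (world z) of opener_mouth above 0.03 m and linear speed of opener below 0.03 m/s and angular speed of opener below 0.3 rad/s and angle between each of bottle, mug, jar's own z axis and vertical below 0.15 rad and distance of each of bottle, mug, jar from where it was at the start of the episode below 0.04 m); the robot touches nothing.
It fails at once if the bottle is knocked over or pushed more than 40 mm (distance of bottle from where it was at the start of the episode above 0.04 m or angle between bottle's own z axis and vertical above 0.5 rad).
It fails at once if the mug is knocked over or pushed more than 40 mm (distance of mug from where it was at the start of the episode above 0.04 m or angle between mug's own z axis and vertical above 0.5 rad).
It fails at once if the jar is knocked over or pushed more than 40 mm (distance of jar from where it was at the start of the episode above 0.04 m or angle between jar's own z axis and vertical above 0.5 rad).
It also fails if it takes over 54 s, if anything falls off the work surface, if the arm or the gripper's body presses on something with over 40 N, if the wrist force passes 120 N, or if a joint passes its speed limit or range.

## Working session

There is one attempt and no reset: what is moved stays moved. The work goes in short steps, each a Python script; the robot and the scene stay as the last script left them, time stands still between calls to the robot, and variables do not carry over. Pictures are saved under pics/ and viewed, at most 10 in all, crops included, and the job is handed in when it is done.

```bash
ls; mkdir -p pics; python3 - <<'E'
from plant import robot
import cv2,numpy as np,pickle
print(robot.nose_length, robot.sense())
F={}
for n in("scene","top"):
    f=robot.grab_frame(n);F[n]=f
    cv2.imwrite(f"pics/{n}0.png",cv2.resize(f["image"][:,:,::-1],None,fx=1.5,fy=1.5))
    print(n,f["fx"],f["cx"],f["cy"],(-f["R"].T@f["t"]).round(3),f["R"].round(3).tolist())
pickle.dump(F,open("f0.pkl","wb"))
E
```

```text
pics
0.011 {'t': 0.0, 'joint_pos': array([ 1.1070814 ,  0.46948659, -0.04859271,  1.53370016,  0.02412975,
        1.14101725, -0.08229326]), 'joint_velocities': array([ 0.00025211, -0.00223786, -0.00051953,  0.00163678,  0.00125643,
        0.00065701,  0.00020133]), 'effort': array([ 4.67009741e-04, -5.10301995e+01, -4.59500717e-02, -2.37705213e+01,
        1.08301593e-02,  7.74426560e-03,  1.66634834e-05]), 'tcp_pos': array([ 0.28409941, -0.61167112,  0.24122833]), 'tcp_rot': array([-3.13957064e+00,  1.03289963e-04,  4.34863970e-01]), 'wrist_force': array([ 0.15210995, -0.14600493, -0.151749  ]), 'torque': array([ 0.06784015, -0.02761087,  0.00096176]), 'gripper_force': 0.0, 'opening': 0.99828887828967}
scene 392.8710579565197 258.2896141106164 189.53392073712217 [0.747 0.569 1.067] [[-0.872, 0.489, 0.001], [0.397, 0.709, -0.583], [-0.285, -0.508, -0.812]]
top 352.66744494623157 259.79615685526886 194.23169789040134 [0.299 0.012 1.127] [[-0.019, -1.0, 0.007], [-0.991, 0.018, -0.132], [0.132, -0.009, -0.991]]
```

View pics/scene0.png

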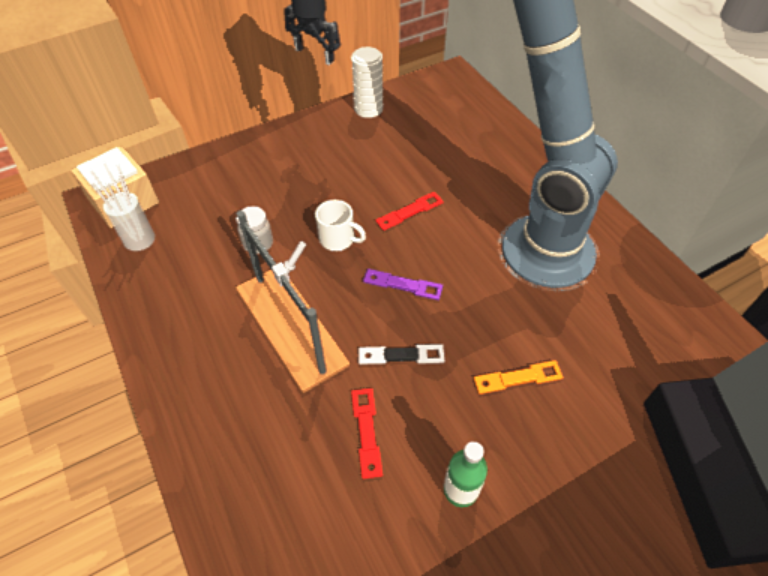

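View pics/top0.png

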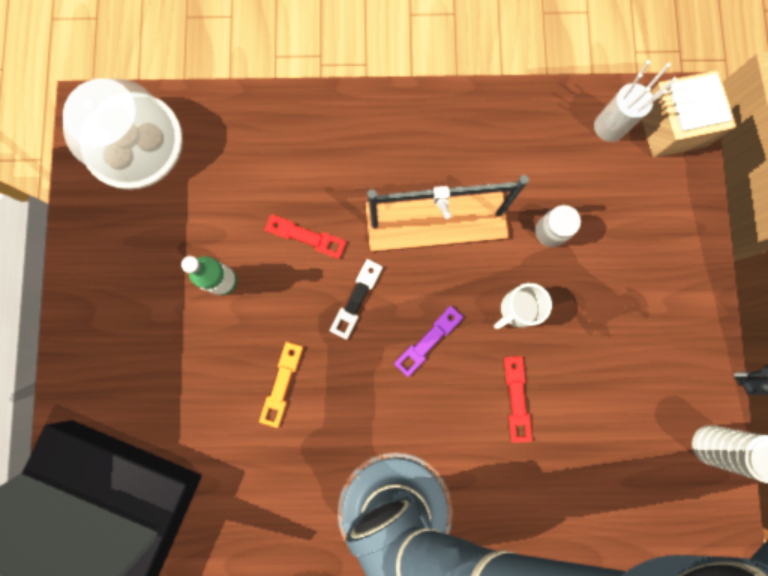

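The scene view shows the steel opener at about (400,354), with its hole end at (370,355), and the prong at (290,262). In the top view the opener runs from its hole at (372,268) to its mouth at (342,325). The rack is at (440,215) and the clip and prong at (442,200). Next I'll measure these.

```bash
cat > h.py <<'E'
import numpy as np,cv2,pickle
def cloud(f):
    z=f["range_z"].astype(float); v,u=np.mgrid[:z.shape[0],:z.shape[1]]
    c=np.stack([(u-f["cx"])/f["fx"]*z,(v-f["cy"])/f["fy"]*z,z],-1)
    return (c-f["t"])@f["R"]
def ray(f,uv,h):
    uv=np.atleast_2d(uv).astype(float)
    d=np.c_[(uv[:,0]-f["cx"])/f["fx"],(uv[:,1]-f["cy"])/f["fy"],np.ones(len(uv))]@f["R"]
    o=-f["R"].T@f["t"]
    return o+d*((h-o[2])/d[:,2])[:,None]
def blobs(m,amin=15):
    n,l,s,c=cv2.connectedComponentsWithStats(m.astype(np.uint8))
    return [(l==i) for i in range(1,n) if s[i,4]>=amin]
E
python3 - <<'E'
from h import *
F=pickle.load(open("f0.pkl","rb"))
roi={"top":dict(op=(205,165,265,232),rk=(235,110,360,170)),"scene":dict(op=(235,222,302,250),rk=(150,130,240,262))}
for n,f in F.items():
    P=cloud(f); hsv=cv2.cvtColor(f["image"],cv2.COLOR_RGB2HSV); H,S,V=[hsv[...,i].astype(int) for i in range(3)]
    z=f["range_z"]; print(n,"table z",np.median(P[...,2][z>0]),"nz",(z>0).mean())
    def sub(m,b): k=np.zeros(m.shape,bool);k[b[1]:b[3],b[0]:b[2]]=1;return m&k
    for nm,m,h in(("plate",(S<60)&(V>110),.009),("grip",(V<60),.014)):
        for b in blobs(sub(m,roi[n]["op"])):
            v,u=np.nonzero(b); X=ray(f,np.c_[u,v],h)
            r=cv2.minAreaRect((X[:,:2]*1000).astype(np.float32))
            print(nm,b.sum(),"uv",u.mean().round(1),v.mean().round(1),"mean",X.mean(0).round(4),"rect",np.round(r[0],1),np.round(r[1],1),round(r[2],1),"depthz",np.median(P[b][:,2]).round(4))
    wood=sub((H>8)&(H<20)&(V>150)&(S>90),roi[n]["rk"])
    b=max(blobs(wood),key=lambda b:b.sum()); v,u=np.nonzero(b); X=ray(f,np.c_[u,v],.016)
    r=cv2.minAreaRect((X[:,:2]*1000).astype(np.float32)); print("wood",b.sum(),np.round(r[0],1),np.round(r[1],1),r[2],np.median(P[b][:,2]))
    # high stuff in the rack region
    hi=sub((P[...,2]>.17)&(P[...,2]<.27)&(z>0),roi[n]["rk"])
    st=hi&(V>120)&(S<60)
    X=P[hi&(V<110)]; print("dark hi",len(X),X.mean(0).round(4),X.min(0).round(3),X.max(0).round(3))
    d=X[:,:2]-X[:,:2].mean(0); print(" dir",np.linalg.svd(d,full_matrices=False)[2][0])
    v,u=np.nonzero(st)
    for a in zip(u,v,P[st].round(3).tolist()): print(*a,end="; ")
    print()
f=F["top"]
a=cv2.resize(F["top"]["image"][105:180,230:365,::-1],None,fx=5,fy=5,interpolation=cv2.INTER_CUBIC)
b=cv2.resize(F["scene"]["image"][130:262,150:305,::-1],None,fx=4,fy=4,interpolation=cv2.INTER_CUBIC)
cv2.imwrite("pics/a1.png",a);cv2.imwrite("pics/b1.png",b)
E
```

```text
scene table z 0.0010087075199294107 nz 0.9958648681640625
plate 171 uv 247.6 236.6 mean [0.4899 0.0453 0.009 ] rect [489.4  45.1] [35.8 54.7] 65.4 depthz 0.0096
plate 159 uv 286.0 235.5 mean [0.3856 0.0994 0.009 ] rect [385.1  99.3] [38.2 54.9] 60.7 depthz 0.0102
grip 86 uv 269.3 236.2 mean [0.4327 0.0787 0.014 ] rect [438.1  75. ] [26.6 62.9] 66.2 depthz 0.0139
wood 3003 [ 584.9 -151.9] [163.9 406.7] 5.331273555755615 0.016218098377461843
dark hi 245 [ 0.6071 -0.0871  0.2014] [ 0.589 -0.239  0.17 ] [0.624 0.041 0.232]
 dir [ 0.08523575 -0.99636081]
160 140 [0.614, -0.246, 0.23]; 161 140 [0.611, -0.245, 0.23]; 159 141 [0.618, -0.242, 0.232]; 160 141 [0.616, -0.24, 0.233]; 161 141 [0.613, -0.243, 0.229]; 162 141 [0.611, -0.239, 0.232]; 163 141 [0.609, -0.235, 0.234]; 158 142 [0.622, -0.238, 0.235]; 159 142 [0.619, -0.242, 0.229]; 160 142 [0.617, -0.239, 0.23]; 161 142 [0.615, -0.234, 0.234]; 162 142 [0.612, -0.234, 0.232]; 163 142 [0.609, -0.235, 0.23]; 158 143 [0.623, -0.236, 0.232]; 159 143 [0.621, -0.233, 0.234]; 160 143 [0.618, -0.234, 0.232]; 161 143 [0.616, -0.23, 0.234]; 163 14
[... 22966 characters left out ...]
0.245]; 297 140 [0.557, -0.095, 0.244]; 298 140 [0.557, -0.098, 0.243]; 295 141 [0.556, -0.09, 0.239]; 296 141 [0.553, -0.092, 0.248]; 297 141 [0.553, -0.094, 0.246]; 298 141 [0.553, -0.097, 0.247]; 299 141 [0.554, -0.1, 0.244]; 295 142 [0.552, -0.09, 0.242]; 296 142 [0.55, -0.091, 0.25]; 297 142 [0.55, -0.094, 0.249]; 298 142 [0.55, -0.096, 0.25]; 299 142 [0.549, -0.099, 0.252]; 296 143 [0.548, -0.092, 0.248]; 297 143 [0.547, -0.094, 0.249]; 298 143 [0.547, -0.096, 0.252]; 299 143 [0.548, -0.1, 0.246]; 296 144 [0.545, -0.092, 0.247]; 297 144 [0.545, -0.094, 0.247]; 298 144 [0.546, -0.097, 0.246]; 299 144 [0.545, -0.099, 0.247]; 297 145 [0.543, -0.094, 0.244]; 298 145 [0.543, -0.097, 0.245];
```

View pics/a1.png

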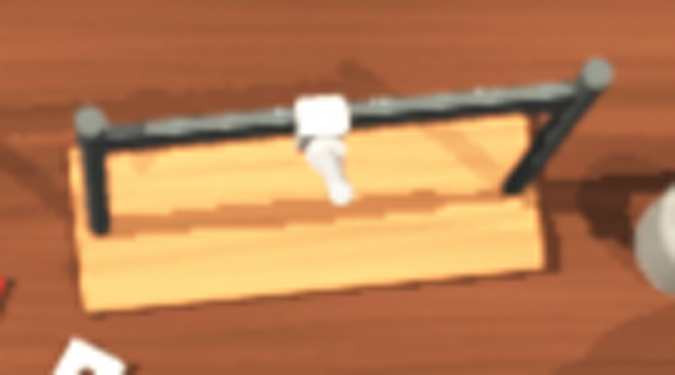

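View pics/b1.png

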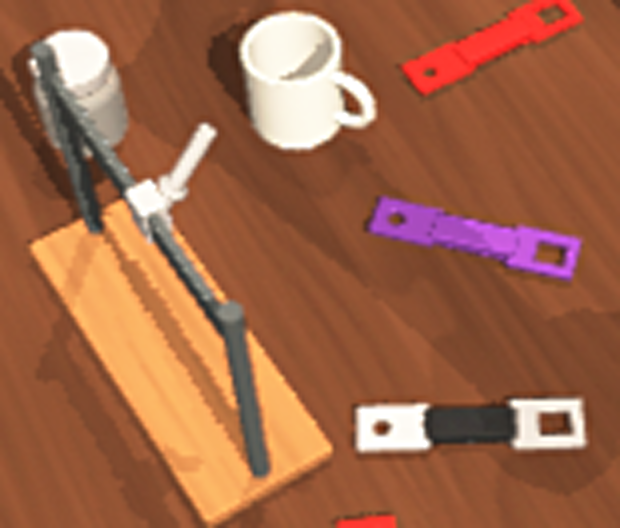

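The close-ups show the clip left of the rail's middle, about (320,115) in the top crop, with the prong tip at (342,195). In the scene crop the prong tip is at (208,130) and the opener's hole at (382,427).

- **Rack:** the post tops are 268 mm apart (expected 270). That gives a rack origin of about (0.604, -0.102) and a yaw of about 0.083.
- **Clip:** it sits at about +11.5 mm along y. Tip height measures 249–251 mm, against 248.6 mm expected.
- **Opener:** its centre is (0.436, 0.073) and its yaw is -0.478.

Next is the grasp.

```bash
cat >> h.py <<'E'
from scipy.spatial.transform import Rotation as Rn
rpy=lambda R:Rn.from_matrix(R).as_euler("xyz")
Rz=lambda a:Rn.from_euler("z",a).as_matrix()
FL=np.diag([1.,-1,-1])
PSI=.083; RK=np.array([.604,-.102,0]); D=.0115
Rrk=Rz(PSI)
P3=np.array([-.643,0,.766])
def prong(s): return RK+Rrk@(np.array([-.012,D,.195])+s*P3)   # s m up the axis
Rins=Rrk@np.array([[.766,0,-.643],[0,1,0],[.643,0,.766]])@FL      # tool attitude for insertion
EYE=np.array([.068,0,.006])                                        # eye in the tool frame
def tcp(s,R=Rins,off=np.zeros(3)): return prong(s)+off-R@EYE
E
python3 - <<'E'
from plant import robot
from h import *
O=np.array([.4362,.0727]); g=rpy(Rz(-.478)@FL)
for s in (.13,.085,.022):print(s,tcp(s).round(3),robot.inverse_kinematics(tcp(s),rpy(Rins)))
print(robot.inverse_kinematics([*O,.013],g))
p=robot.sense()["tcp_pos"]
robot.move_straight([p[0],p[1],.40],vel=.3)
robot.grip(.6,100)
robot.goto([*O,.35],g); robot.goto([*O,.10],g)
print(robot.move_straight([*O,.0135],vel=.08,contact_N=8))
s=robot.sense();print(s["tcp_pos"],s["t"])
robot.grip(0,100); s=robot.sense();print(s["opening"],s["gripper_force"],s["tcp_pos"],s["tcp_rot"],s["t"],s["wrist_force"])
robot.move_straight([*O,.30],vel=.2)
s=robot.sense();print(s["opening"],s["gripper_force"],s["t"],s["wrist_force"])
E
```

```text
0.13 [ 0.452 -0.103  0.255] [ 0.76710644 -0.10362443 -0.44418108  2.38582131 -1.02293033  0.34524927
 -0.28389453]
0.085 [ 0.481 -0.101  0.221] None
0.022 [ 0.521 -0.097  0.173] None
[-0.08111976  0.47369018 -0.2176645   2.24298523  0.23094264  0.44490694
 -2.53339171]
False
[0.43657014 0.07277209 0.01389516] 5.9167
0.2708092794423121 98.41447591781616 [0.43666976 0.0728092  0.01437676] [-3.14105316e+00 -1.09923525e-03 -4.78190093e-01] 6.2833 [-1.56252158  0.61838964  7.5201414 ]
0.26921072710843735 98.2748007774353 7.8667 [-0.38415133 -0.30094571 -1.36927577]
```

```bash
python3 - <<'E'
from plant import robot
from h import *
for d in range(-120,121,10):
    R=Rins@Rz(np.radians(d))
    q=[robot.inverse_kinematics(tcp(s,R),rpy(R)) for s in(.12,.095,.06,.024)]
    print(d,[0 if x is None else 1 for x in q],tcp(.095,R).round(3),tcp(.024,R).round(3),"" if q[3] is None else np.round(q[3],2))
E
```

```text
-120 [1, 1, 1, 1] [ 0.557 -0.153  0.294] [ 0.603 -0.15   0.24 ] [ 1.24  0.39 -1.14  2.09  0.66  0.24  0.27]
-110 [1, 1, 1, 1] [ 0.549 -0.159  0.287] [ 0.595 -0.155  0.233] [ 1.29  0.43 -1.2   2.11  0.79  0.25 -0.02]
-100 [1, 1, 1, 1] [ 0.541 -0.163  0.28 ] [ 0.586 -0.159  0.226] [ 1.35  0.49 -1.29  2.12  0.99  0.29 -0.36]
-90 [1, 1, 1, 1] [ 0.532 -0.165  0.272] [ 0.578 -0.161  0.218] [ 1.38  0.5  -1.31  2.15  1.07  0.29 -0.59]
-80 [1, 1, 1, 1] [ 0.523 -0.164  0.265] [ 0.568 -0.161  0.21 ] [ 1.39  0.51 -1.31  2.17  1.13  0.28 -0.82]
-70 [1, 1, 1, 1] [ 0.514 -0.162  0.257] [ 0.559 -0.158  0.203] [ 1.4   0.51 -1.31  2.2   1.2   0.26 -1.07]
-60 [1, 1, 1, 1] [ 0.505 -0.158  0.251] [ 0.551 -0.154  0.196] [ 1.41  0.51 -1.32  2.22  1.28  0.26 -1.33]
-50 [1, 1, 0, 1] [ 0.497 -0.152  0.244] [ 0.543 -0.148  0.19 ] [ 1.41  0.51 -1.32  2.25  1.37  0.25 -1.6 ]
-40 [1, 0, 0, 0] [ 0.49  -0.144  0.239] [ 0.536 -0.14   0.184] 
-30 [1, 0, 0, 0] [ 0.484 -0.135  0.234] [ 0.53  -0.131  0.18 ] 
-20 [1, 0, 0, 1] [ 0.48  -0.124  0.231] [ 0.525 -0.12   0.177] [ 1.35  0.45 -1.28  2.31  1.64  0.21 -2.44]
-10 [1
[... 565 characters left out ...]
41 -0.037  0.196] [ 1.13  0.35 -1.25  2.31  1.6   0.26  2.27]
70 [1, 0, 0, 1] [ 0.503 -0.035  0.257] [ 0.549 -0.031  0.203] [ 1.12  0.35 -1.27  2.29  1.53  0.28  2.15]
80 [1, 1, 0, 1] [ 0.512 -0.031  0.265] [ 0.557 -0.027  0.21 ] [ 1.14  0.37 -1.31  2.27  1.47  0.32  2.04]
90 [1, 1, 0, 1] [ 0.521 -0.029  0.272] [ 0.566 -0.025  0.218] [ 1.12  0.37 -1.3   2.24  1.4   0.32  1.93]
100 [1, 1, 0, 1] [ 0.53  -0.029  0.28 ] [ 0.575 -0.026  0.226] [ 1.12  0.37 -1.3   2.22  1.33  0.33  1.83]
110 [1, 0, 0, 1] [ 0.539 -0.032  0.287] [ 0.584 -0.028  0.233] [ 1.02  0.29 -1.14  2.19  1.13  0.24  1.83]
120 [1, 0, 0, 1] [ 0.547 -0.036  0.294] [ 0.593 -0.032  0.24 ] [ 1.02  0.3  -1.14  2.17  1.05  0.25  1.74]
```

```bash
cat >> h.py <<'E'
def Rt(tilt,phi): # tilt deg: tool more upright by this; phi: turn about the tool axis
    return Rrk@Rn.from_euler("y",tilt,degrees=True).as_matrix()@Rrk.T@Rins@Rz(np.radians(phi))
LO=np.array([-2.59,-.33,-1.39,.1,-1.04,.21,-2.66]);HI=np.array([2.59,1.99,1.29,2.45,4.18,1.99,2.66])
E
python3 - <<'E'
from plant import robot
from h import *
print(Rt(0,0)[:,2],Rt(10,0)[:,2])
for t in(0,5,10,15):
  for d in list(range(-90,1,10))+[20,40,60]:
    R=Rt(t,d); q=[robot.inverse_kinematics(tcp(s,R),rpy(R)) for s in(.11,.09,.07,.05,.035,.022)]
    m=[-1 if x is None else round(float(np.min(np.minimum(x-LO,HI-x))),2) for x in q]
    print(t,d,m,np.round(q[-1],2) if q[-1] is not None else "")
E
```

```text
[ 0.64078646  0.05330774 -0.766     ] [ 0.49849487  0.04147035 -0.86601852]
0 -90 [0.17, 0.08, 0.1, 0.02, 0.02, 0.08] [ 1.37  0.51 -1.31  2.15  1.09  0.29 -0.62]
0 -80 [0.16, 0.04, 0.0, 0.01, 0.03, 0.07] [ 1.39  0.52 -1.31  2.17  1.15  0.28 -0.84]
0 -70 [0.14, 0.05, 0.01, 0.0, -1, 0.06] [ 1.4   0.52 -1.32  2.2   1.23  0.27 -1.09]
0 -60 [0.06, 0.04, 0.02, -1, -1, 0.06] [ 1.4   0.52 -1.32  2.22  1.31  0.27 -1.35]
0 -50 [0.06, 0.03, 0.0, -1, -1, 0.05] [ 1.4   0.51 -1.32  2.25  1.4   0.26 -1.61]
0 -40 [0.01, 0.02, -1, -1, -1, 0.04] [ 1.39  0.5  -1.31  2.27  1.48  0.25 -1.89]
0 -30 [0.05, -1, -1, -1, -1, 0.02] [ 1.37  0.48 -1.29  2.29  1.57  0.23 -2.17]
0 -20 [0.02, -1, -1, -1, -1, 0.01] [ 1.35  0.46 -1.28  2.31  1.65  0.22 -2.46]
0 -10 [0.01, -1, -1, -1, -1, -1] 
0 0 [0.0, -1, -1, -1, -1, -1] 
0 20 [0.01, -1, -1, -1, -1, -1] 
0 40 [0.01, -1, -1, -1, -1, 0.03] [ 1.16  0.36 -1.23  2.34  1.75  0.24  2.5 ]
0 60 [0.05, -1, -1, -1, -1, 0.06] [ 1.13  0.35 -1.25  2.31  1.62  0.27  2.25]
5 -90 [0.26, 0.22, 0.17, 0.11, 0.07, 0.04] [ 1.02  0.29 -0.82  2.1   0.03  0.25  0.34]
5 -80 [0.25, 0.21, 0.16
[... 2421 characters left out ...]
25]
15 -40 [0.28, 0.28, 0.29, 0.25, 0.22, 0.2] [ 0.62  0.19 -0.4   2.14 -0.15  0.41 -0.43]
15 -30 [0.26, 0.26, 0.26, 0.24, 0.21, 0.18] [ 0.6   0.18 -0.4   2.16 -0.15  0.39 -0.61]
15 -20 [0.24, 0.24, 0.25, 0.23, 0.2, 0.17] [ 0.57  0.17 -0.39  2.18 -0.15  0.38 -0.81]
15 -10 [0.22, 0.23, 0.23, 0.22, 0.19, 0.16] [ 0.54  0.16 -0.37  2.2  -0.14  0.37 -1.01]
15 0 [0.21, 0.22, 0.22, 0.21, 0.18, 0.16] [ 0.49  0.15 -0.35  2.21 -0.14  0.37 -1.22]
15 20 [0.21, 0.21, 0.22, 0.21, 0.18, 0.15] [ 0.43  0.14 -0.34  2.22 -0.08  0.36 -1.67]
15 40 [0.23, 0.23, 0.23, 0.21, 0.19, 0.16] [ 0.37  0.14 -0.35  2.2  -0.01  0.37 -2.13]
15 60 [0.25, 0.22, 0.19, 0.15, 0.12, 0.09] [ 0.32  0.15 -0.34  2.17  0.04  0.39 -2.57]
```

```bash
python3 - <<'E'
from plant import robot
from h import *
R=Rt(10,-30)
robot.goto(tcp(.125,R),rpy(R)); robot.move_straight(tcp(.10,R),vel=.1); robot.sleep(.3)
s=robot.sense(); print(s["t"],s["tcp_pos"],tcp(.10,R),s["tcp_rot"],rpy(R))
F={n:robot.grab_frame(n) for n in("scene","top")}; pickle.dump(F,open("f1.pkl","wb"))
ims=[]
for n,f in F.items():
    for X in(prong(.10),prong(.07)):
        c=f["R"]@X+f["t"]; print(n,c[0]/c[2]*f["fx"]+f["cx"],c[1]/c[2]*f["fy"]+f["cy"])
    u,v=(int(c[0]/c[2]*f["fx"]+f["cx"]),int(c[1]/c[2]*f["fy"]+f["cy"])); print(u-25,v-30)
    ims.append(cv2.resize(f["image"][v-30:v+30,u-25:u+25,::-1],None,fx=8,fy=8,interpolation=cv2.INTER_CUBIC))
cv2.imwrite("pics/c1.png",np.hstack(ims))
E
```

```text
10.3 [ 0.47598901 -0.13537097  0.24780743] [ 0.47601302 -0.1352251   0.24733848] [ 2.85975719 -0.44854639  0.67108527] [ 2.86044005 -0.44799152  0.67105358]
scene 207.90980548725338 153.7719577639926
scene 202.5692347003316 162.40062029317474
177 132
top 299.4263155449317 148.40063546924472
top 297.49183610176317 143.450361447825
272 113
```

View pics/c1.png

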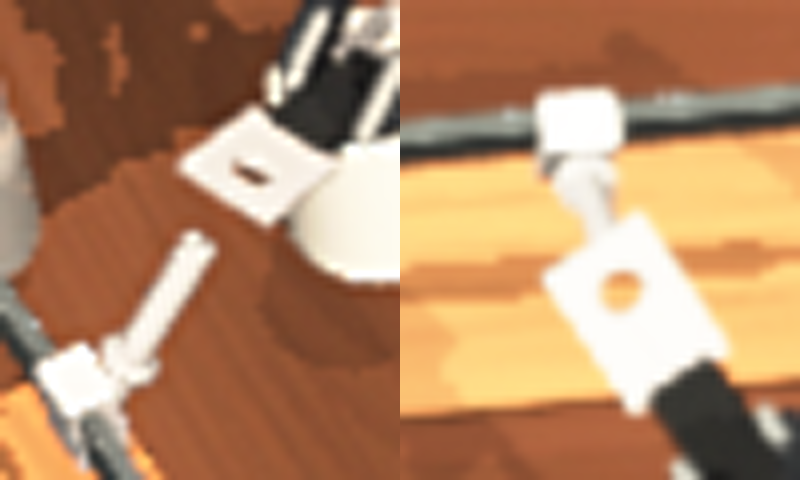

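The scene view shows the hole at about (207.9,153.1) px and the top view at (299.2,148.9), within 0.7 px of prediction in both. The prong tip in the scene view is about 0.9 px left of prediction. I'll measure the rod-axis and hole offsets at subpixel level.

```bash
python3 - <<'E'
from h import *
F0=pickle.load(open("f0.pkl","rb"));F1=pickle.load(open("f1.pkl","rb"))
def pj(f,X): c=f["R"]@X+f["t"]; return np.array([c[0]/c[2]*f["fx"]+f["cx"],c[1]/c[2]*f["fy"]+f["cy"]])
def sat(f): return cv2.cvtColor(f["image"],cv2.COLOR_RGB2HSV)[...,1].astype(float)
A=[];B=[]
ey=prong(.10)
from plant import robot
s=robot.sense(); ey=s["tcp_pos"]+Rn.from_euler("xyz",s["tcp_rot"]).as_matrix()@EYE
yr=Rrk[:,1]; xr=np.cross(yr,Rrk@P3)  # lateral axes of the prong
for n in F0:
    f=F0[n]; S=sat(f)
    a,b=pj(f,prong(.032)),pj(f,prong(.064)); L=np.linalg.norm(b-a);d=(b-a)/L;nn=np.array([-d[1],d[0]])
    t,o=np.meshgrid(np.linspace(0,L,40),np.linspace(-6,6,121))
    uv=a+t[...,None]*d+o[...,None]*nn
    I=cv2.remap(S.astype(np.float32),uv[...,0].astype(np.float32),uv[...,1].astype(np.float32),cv2.INTER_LINEAR)
    bg=np.median(np.r_[I[:15],I[-15:]]); w=np.clip((bg-I)/bg-.35,0,1)*(abs(o)<4.5)
    offr=(w*o).sum(0)/w.sum(0)
    # eye
    g=F1[n]; S1=sat(g); e=pj(g,ey); v,u=np.mgrid[:384,:512]; near=np.hypot(u-e[0],v-e[1])<(3.6 if n=="top" else 3.2)
    w1=np.clip(S1-60,0,None)*near; w1/=w1.sum(); c=np.array([(w1*u).sum(),(w1*v).sum()])
    print(n,"rod off px",offr[[3,12,20,28,36]].round(2),"width",(w>0).sum(0).mean()*.1,"eye err px",(c-e).round(2),"perp",((c-e)@nn).round(2))
    J=np.array([(pj(f,prong(.06)+1e-3*k)-pj(f,prong(.06)))@nn for k in(yr,xr)]); A.append(J);B.append(np.median(offr)-(c-e)@nn)
    print(" px/mm y,x' :",J.round(3))
print("prong minus eye, mm (rack y, x'):",np.linalg.solve(np.array(A),np.array(B)), "xr",xr)
E
```

```text
scene rod off px [-1.02 -1.17 -1.13 -1.08 -1.26] width 5.147500000000001 eye err px [-0.18 -0.17] perp -0.24
 px/mm y,x' : [ 0.279 -0.249]
top rod off px [-0.12 -0.18 -0.13 -0.15 -0.31] width 4.782500000000001 eye err px [-0.27  0.34] perp 0.37
 px/mm y,x' : [ 0.371 -0.123]
prong minus eye, mm (rack y, x'): [-0.340449   3.1817733] xr [0.76336303 0.06350503 0.643     ]
```

```bash
cat >> h.py <<'E'
XR=np.cross(Rrk[:,1],Rrk@P3)
def off(y,x): return (y*Rrk[:,1]+x*XR)*1e-3
def s_now(r,o):
    s=r.sense(); e=s["tcp_pos"]+Rn.from_euler("xyz",s["tcp_rot"]).as_matrix()@EYE-prong(0)
    return round(float(e@(Rrk@P3)),4),round(float(e@Rrk[:,1])*1e3,2),round(float(e@XR)*1e3,2),s["wrist_force"].round(1).tolist(),round(s["t"],2),round(s["opening"],3)
E
python3 - <<'E'
from plant import robot
from h import *
R=Rt(10,-30); o=off(-.3,2.5)
robot.move_straight(tcp(.082,R,o),vel=.08)
print(s_now(robot,o))
print(robot.move_straight(tcp(.055,R,o),vel=.03,contact_N=5)); print(s_now(robot,o))
E
```

```text
(0.0816, -0.14, 2.1, [-0.5, -0.3, -0.9], 10.78, 0.27)
False
(0.055, -0.35, 2.29, [-0.2, -0.3, -2.6], 11.82, 0.271)
```

```bash
python3 - <<'E'
from plant import robot
from h import *
R=Rt(10,-30); o=off(-.3,2.5)
print(robot.move_straight(tcp(.021,R,o),vel=.03,contact_N=8)); print(s_now(robot,o)); robot.sleep(.2)
ims=[]
for n in("scene","top"):
    f=robot.grab_frame(n); c=f["R"]@prong(.05)+f["t"]; u,v=int(c[0]/c[2]*f["fx"]+f["cx"]),int(c[1]/c[2]*f["fy"]+f["cy"])
    ims.append(cv2.resize(f["image"][v-30:v+30,u-25:u+25,::-1],None,fx=8,fy=8,interpolation=cv2.INTER_CUBIC))
cv2.imwrite("pics/d1.png",np.hstack(ims))
E
```

```text
True
(0.0211, -0.5, 1.94, [-2.4, -0.4, 4.1], 12.96, 0.272)
```

View pics/d1.png

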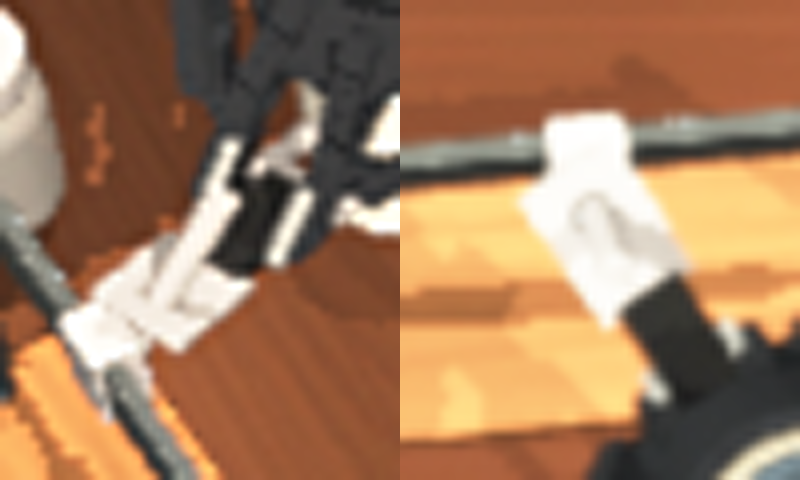

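The rod runs through the small hole in both views (scene crop (165,300), top crop (600,215)), and the plate is at the collar. Now I'll release and retreat.

```bash
python3 - <<'E'
from plant import robot
from h import *
R=Rt(10,-30); o=off(-.3,2.5)
robot.grip(.6); print(s_now(robot,o))
robot.move_straight(tcp(.125,R,o),vel=.08)
p=robot.sense()["tcp_pos"]; robot.move_straight(p+[-.04,0,.10],vel=.15); robot.sleep(1.)
print(s_now(robot,o))
F={n:robot.grab_frame(n) for n in("scene","top")}; pickle.dump(F,open("f2.pkl","wb"))
a=F["scene"]["image"][110:260,130:330,::-1];b=F["top"]["image"][90:240,200:400,::-1]
cv2.imwrite("pics/e1.png",cv2.resize(np.hstack([a,b]),None,fx=2,fy=2,interpolation=cv2.INTER_CUBIC))
E
```

```text
(0.0206, -0.79, -0.78, [-0.2, 0.4, -0.4], 13.64, 0.598)
(0.2267, 2.99, 35.93, [0.2, -0.8, 0.3], 16.96, 0.599)
```

View pics/e1.png

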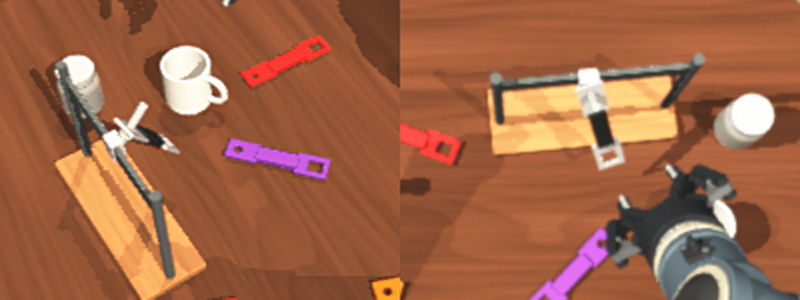

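The opener hangs on the prong with its mouth end down and towards the front (top crop (608,155)), and the gripper is clear of it. I'll check depth and rest before handing in.

```bash
python3 - <<'E'
from plant import robot
from h import *
F0=pickle.load(open("f2.pkl","rb")); f=robot.grab_frame("top")
print("moved",np.abs(f["image"][110:180,285:320].astype(int)-F0["top"]["image"][110:180,285:320]).mean())
P=cloud(f); Q=(P-RK)@Rrk; S=cv2.cvtColor(f["image"],cv2.COLOR_RGB2HSV)[...,1]
m=(abs(Q[...,1]-.012)<.05)&(Q[...,0]<-.02)&(Q[...,0]>-.2)&(Q[...,2]>.05)&(Q[...,2]<.27)&(S<70)
X=Q[m]
for lo in np.arange(-.16,-.02,.02):
    k=(X[:,0]>=lo)&(X[:,0]<lo+.02)
    if k.any(): print(lo.round(2),k.sum(),np.median(X[k],0).round(3))
E
```

```text
moved 0.3361904761904762
-0.12 23 [-0.103 -0.018  0.089]
-0.1 83 [-0.086 -0.013  0.117]
-0.08 76 [-0.071 -0.008  0.154]
-0.06 105 [-0.05   0.008  0.189]
-0.04 116 [-0.029  0.012  0.219]
```

```bash
python3 -c "
from plant import robot
print(robot.close_job())"
```

```text
the job is handed in; nothing more can be done
None
```

The opener hangs at rest by its small round hole, down at the prong's collar with its mouth end lowest; the robot is clear, the bottle, mug and jar weren't touched, and the job is handed in (verdict not shown).

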